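Hold a rail camera against the scan unit's port while a colleague clamps it

ROBOT

A 6-joint arm with a two-finger parallel gripper is mounted at the origin on the work surface. World frame = base frame: x ahead of the robot, y to its left, z up, the work surface at z = 0. Lengths are in mm, angles in rad, forces in N, time in s.
With the tool pointing down it reaches from about 375 to 825 mm from the base axis. Payload 5.5 kg.
Tool frame: the origin (TCP) lies midway between the tips of the shut fingers; the grasp point (between the pads) lies 19 mm behind it; z points along the fingers, y is the line along which they close (so a half turn about z gives the same grasp; the last joint's range is limited). The gripper opens to 85 mm and grips with 20 to 120 N. Pads are 22 mm wide; open, the fingers measure 114 mm over their backs; the gripper's body (76 mm by 85 mm) begins 54 mm behind the grasp point. The pads swing forward as they close: fully open they stand 13 mm farther back than shut.
Start: joints at [-1.118, 0.314, -0.047, 1.21, 0, 1.571], TCP at [262.487, -539.532, 231.299] pointing down, gripper open.
Joint ranges: [-2.67, 2.67], [-0.69, 1.73], [-1.03, 1.25], [-2.08, 2.16], [-1.42, 1.45], [-3.14, 3.14]. Speed limits (rad/s): [2.39, 2.39, 3.01, 3.14, 3.14, 3.14].

INTERFACE

Orientations are given as a unit quaternion [w, x, y, z].
In Python, from cell import monitor, viewer, sign_off gives the robot as it stands. The module is installed in compiled form; this text tells all that it offers.
- The arm moves only by the shell command python3 -m jog 'ROWS' [OPENING] [FORCE]. ROWS is JSON, a list of rows, each an object of numbers: "tx", "ty", "tz": the shift along the tool's x, y, z as a fraction of full scale; "rx", "ry", "rz": the turn, a rotation vector about the tool's x, y, z as a fraction of full scale. A call has 1 to 20 rows; each row is the pose to reach, as a shift and turn from the pose commanded when the call began, along the tool's axes at that moment, turning the shorter way round; what a row does not reach only later rows make up. Full scale, the value 1, is 300 mm for a shift and 180 degrees for a turn. A row lasts 1/8 s, in which the tool goes at most 62.5 mm and 10.7 degrees, less where a joint would pass 70% of its speed; a pose out of reach is approached as far as the arm can. A call with a number of a shift or a turn outside -1 to 1 is refused whole. A call with a gripper value outside its range is refused whole. OPENING is the opening, from 0 (shut) to 1 (fully open), set as the call begins (- or left out, the last holds). The fingers move at their own pace and stop on an object; FORCE is the grip in N (left out, the last holds). Time passes only in rows, so rows that repeat a pose let the fingers close. It gives the time, the measured TCP pose, the force, the opening and the grip force at its end, in the units of the state.
- monitor.get_state(): the state, without advancing time (a new reading comes with each control period).
- viewer.snapshot(name): name is "scene" or "top" or "wrist"; returns a dict with "color" (400x640x3 uint8, red, green, blue), "intrinsics" (3x3 intrinsics, pixels), "distortion" ([k1, k2, p1, p2, k3] as OpenCV has them; the pictures are not rectified), "xyz" and "orientation" of the camera in the world; the wrist camera has in their place "tool_from_camera" (4x4, takes a point from camera to tool coordinates, whose origin is the TCP and whose axes are the flange's). Camera axes: x right, y down, z forward; pixel columns grow to the right and rows downward; lengths in mm; the calibration is good to about 2 mm. A picture is of the moment at which its call begins: read the wrist's pose just before it. There is no depth.
- sign_off(): hands the job in; it is judged then, once.
The state is a dict: "t": time; "joint_positions": joint angles; "joint_velocities": joint speeds; "tau": joint torques, N m; "eef_pos": TCP position; "tcp_rot": TCP orientation; "ft_force": force on the tool from outside, world axes, zero at the start; "ft_torque": the same for the moment, N m; "gripper_width": finger opening in mm; "gripper_force": force on a finger pad.
Only numpy, scipy, OpenCV 4.12 (cv2) and the standard library are available. Lean on these libraries where they do the work, as an engineer would, in place of code of your own. Each camera call takes 0.05 s, during which the arm holds its last target. There are 200 camera calls.

TASK

Loosen the T-handle clamp on the camera's rail carriage about a quarter turn anticlockwise, then slide the carriage along until the rubber bellows on the camera's nose meets the scan unit's port, and press it there with a steady 10 newtons or so, never more than 20. Finish while still holding it pressed like that: I will tighten the clamp myself, so leave the T-handle loose and your hand well clear of it. Do not force the carriage along while it is clamped, and do not disturb the other things on the breadboard.

Things in the scene. Friction and masses are not known exactly. Their poses are not given: they have to be found in the camera images.
- breadboard: Fixed aluminium breadboard on the table, 300 x 740 mm, 12 mm thick. Origin: centre of its underside. Its y axis runs along the rail from the camera to the scan unit, x across it, z up; turned by up to 0.35 rad. The rail is a black bar 40 mm wide on its centre line, its top 40 mm above the table; the white scan unit (220 x 260 mm, top 182 mm above the table) is at its +y end.
- scan_unit: The white scan unit box, fixed to the breadboard, its near face at 240 mm along the breadboard's y axis. Origin: on the breadboard's top face above the breadboard's origin (12 mm above it), axes as the breadboard's.
- port (a point): Centre of the outer face of the scan unit's camera port, a round dark flange of 68 mm diameter on a tube standing 40 mm out of the box; it faces along the breadboard's -y axis, 92 mm above the table, on the line of the rail. Axes as the breadboard's.
- carriage: Carriage captive on the rail, with the camera on it, about 0.9 kg, drag 1 to 2 N once unclamped. Origin: on the rail's top, 40 mm above the table; axes as the breadboard's: it slides along +y to the port. Aluminium plate 90 mm wide (x), y = -105 to +90 mm, its top 52 mm above the table; camera at y = +5 to +85 mm. At the start the bellows is 55 to 105 mm short of the port.
- camera_grip (a point): A point on the vertical centre line of the grey camera body, 100 mm above the table, a good height to grip it from above. The camera body is 54 mm wide across the rail (x), 80 mm long along it (y), from 62 to 122 mm above the table; its sides are plain and parallel. Axes as the breadboard's.
- seal: The black rubber light-seal bellows on the camera's nose, 43 mm diameter, with 25 mm of free length ahead of the nose. Origin: centre of its front lip, 125 mm ahead (+y) of the carriage's origin when free, 92 mm above the table. It gives under load along the slide: about 2 N per mm of squash from the first touch (10 N is 5 mm), up to 12 mm at most. Axes as the breadboard's.
- knob_bar: The black T-handle of the clamp screw: a bar 56 mm long (its x axis), 11 mm thick (y), 18 mm high. Origin: its centre, on the vertical screw axis, 79 mm above the table, 75 mm behind (-y) the carriage's origin on the rail's centre line, 80 mm behind the camera's rear face. It turns level about its own centre on the screw and does not rise noticeably.
- knob (a joint): Angle of the T-handle in rad, growing anticlockwise seen from above; it loosens that way. At 0 the bar lies straight across the rail (its x axis along the carriage's x). It grips the rail (slips at some 30 N) below about 0.7, is quite free above that; the handle stops at 2.3. It starts tight, between 0 and 0.3. It turns against about 0.4 N m and stays where it is left.
- oil_bottle: Small white dropper bottle with a black nozzle, standing loose, 29 mm diameter, 66 mm high. Origin: centre of its underside. A bystander.
- lens_post: Lens in a round mount on a short steel post with a foot of 38 mm diameter, 72 mm high, standing loose. Origin: centre of its underside. A bystander.
- hex_driver: Screwdriver-like hex driver, 170 mm long, with a black handle, lying loose along the far side of the breadboard. Its x axis runs from handle to tip; the origin lies beneath it near the middle. A bystander.
- port_cap: Black plastic dust cap of the port, a disc of 60 mm diameter, 12 mm high, lying loose. Origin: centre of its underside. A bystander.

How it is judged (in metres and radians):
On the way, in this order (a step that is already met when the one before it is completed fails the run):
1. the clamp is loosened, the bellows not yet at the port (value of joint knob above 1 rad and contact force between seal and scan_unit below 0.5 N), for 0.1 s.
2. the bellows is pressed against the port with 6 to 14 N, the hand clear of the T-handle (contact force between seal and scan_unit between 6 and 14 N and contact force between each of the fingers, the arm and knob_bar below 0.5 N and horizontal distance between the grasp point and knob_bar above 0.05 m and value of joint knob above 1 rad), for 0.5 s.
At the end, for the whole second after the job is handed in: Through the last second the robot keeps the bellows pressed on the port with 6 to 14 N, carriage still; the T-handle is loose (above 1.0 rad), untouched, the grasp point 50 mm or more to the side of it; the bystanders stand upright (all of step 2 and contact force between any of the fingers, the arm and carriage above 3 N and linear speed of carriage below 0.005 m/s and horizontal distance between seal and port below 0.004 m and angle between each of oil_bottle, lens_post, port_cap's own z axis and vertical below 0.3 rad); the arm keeps its last pose, push and grip.
It fails at once if the carriage was forced along while clamped (value of joint knob below 0.6 rad and distance of carriage from where it was at the start of the episode above 0.005 m).
It fails at once if the bellows was crushed with more than 20 N (contact force between seal and scan_unit above 20 N).
It fails at once if a bystander was disturbed (distance of any of oil_bottle, lens_post, hex_driver, port_cap from where it was at the start of the episode above 0.02 m).
It also fails if it takes over 51 s, if anything falls off the work surface, if the arm or the gripper's body presses on something with over 40 N, if the wrist force passes 120 N, or if a joint passes its speed limit or range.

## Working session

There is one attempt and no reset: what is moved stays moved. The work goes in short steps, Python scripts to look and compute and a shell command to move; the robot and the scene stay as the last step left them, time stands still between calls to the robot, and variables do not carry over. Pictures are saved under pics/ and viewed, at most 10 in all, crops included, and the job is handed in when it is done.

```bash
mkdir -p pics
cat > h.py <<'E'
import numpy as np,cv2,json
from scipy.spatial.transform import Rotation as R
from cell import monitor,viewer
def q(w): return R.from_quat([w[1],w[2],w[3],w[0]])
def snap(n,f):
    s=monitor.get_state(); d=viewer.snapshot(n); cv2.imwrite('pics/%s.png'%f,d['color'][:,:,::-1])
    if n=='wrist':
        T=np.array(d['tool_from_camera']); Rt=q(s['tcp_rot']).as_matrix()
        Rc=Rt@T[:3,:3]; p=Rt@T[:3,3]+np.array(s['eef_pos'])
    else:
        Rc=q(d['orientation']).as_matrix(); p=np.array(d['xyz'])
    np.savez('pics/%s.npz'%f,K=d['intrinsics'],D=d['distortion'],Rc=Rc,p=p,im=d['color'])
def ray(f,uv,z):
    c=np.load('pics/%s.npz'%f); u=cv2.undistortPoints(np.array(uv,float).reshape(-1,1,2),c['K'],c['D']).reshape(-1,2)
    r=np.c_[u,np.ones(len(u))]@c['Rc'].T
    return c['p']+r*((z-c['p'][2])/r[:,2])[:,None]
E
python3 - <<'E'
from h import *
snap('top','top0'); snap('scene','sc0')
s=monitor.get_state(); print(s['t'],s['eef_pos'],s['tcp_rot'],s['ft_force'],s['gripper_width'])
for f in('top0','sc0'):
    c=np.load('pics/%s.npz'%f);print(c['p'],c['Rc'].round(2).tolist(),c['K'][0])
E
```

```text
0.1 [ 262.24980063 -539.08080078  230.51699755] [-7.54993446e-04  9.74481075e-01  2.24468324e-01 -1.89411945e-04] [0.09977098 0.8300553  0.04619908] 85.31669769028868
[459.89681264   4.36175876 856.15252606] [[-0.02, -0.99, 0.16], [-1.0, 0.02, -0.03], [0.03, -0.16, -0.99]] [417.3663888    0.         312.36497732]
[937.16330821 492.19581455 714.31711153] [[-0.82, 0.4, -0.41], [0.57, 0.59, -0.57], [0.01, -0.7, -0.71]] [458.88201807   0.         317.1146068 ]
```

View pics/top0.png

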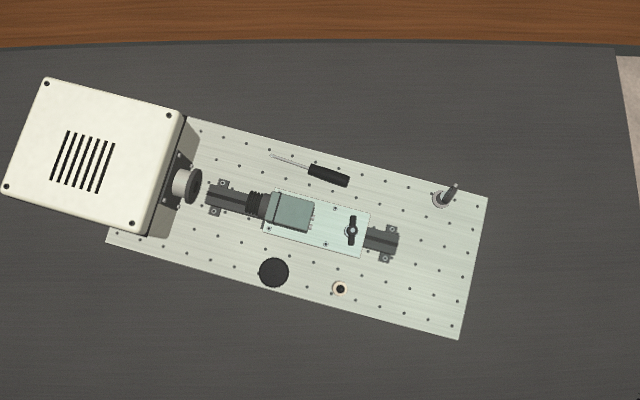

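View pics/sc0.png

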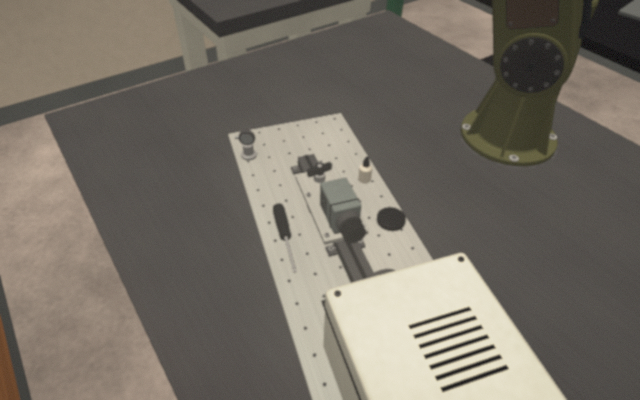

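The top view shows the knob bar at about (352,231), the camera body at (290,211), the port flange at (194,186), the bottle at (340,289), the cap at (273,272), the lens post at (445,197) and the driver at (310,170). The scene view agrees with this.

Run:
```python
from h import *
im=np.load('pics/top0.npz')['im']; g=im.astype(int)
# board right-hand edges: bright mask, fit lines to edges
m=(g.min(2)>125).astype(np.uint8); m=cv2.morphologyEx(m,cv2.MORPH_CLOSE,np.ones((9,9)))
def line(pts): 
    w=ray('top0',pts,12); v=cv2.fitLine(w[:,:2].astype(np.float32),cv2.DIST_HUBER,0,.01,.01).ravel(); return v
far=[(x,np.argmax(m[:,x])) for x in range(230,470,5)]
near=[(x,399-np.argmax(m[::-1,x])) for x in range(150,450,5)]
right=[(639-np.argmax(m[y,::-1]),y) for y in range(215,325,4)]
L=[line(p) for p in(far,near,right)]
for l in L: print(l.round(3), np.degrees(np.arctan2(l[1],l[0])))
def X(a,b):
    t=np.linalg.solve(np.c_[a[:2],-b[:2]],b[2:]-a[2:]); return a[2:]+a[:2]*t[0]
A,B=X(L[0],L[2]),X(L[1],L[2]); print('corners',A,B,np.linalg.norm(A-B))
yd=L[0][:2]*np.sign(L[0][1])+L[1][:2]*np.sign(L[1][1]); yd/=np.linalg.norm(yd); xd=np.array([yd[1],-yd[0]])
O=(A+B)/2+370*yd; print('O',O,'yd',yd,'yaw',np.arctan2(-yd[0],yd[1]))
def loc(P): P=P[:,:2]-O; return np.c_[P@xd,P@yd]
# knob bar
c=(g[205:258,335:366].max(2)<75).astype(np.uint8); n,lab,st,ce=cv2.connectedComponentsWithStats(c)
i=lab[231-205,352-335] or 1+np.argmax(st[1:,4]); print(st[i],ce[i]+[335,205])
ys,xs=np.nonzero(lab==i); w=ray('top0',np.c_[xs+335,ys+205],88); r=cv2.minAreaRect(w[:,:2].astype(np.float32));print('bar',r, loc(np.array([r[0]])))
for n,uv,z in[('camtop rear-right etc',[(276,192),(314,203),(309,232),(268,223)],122),('port',[(194,186)],92),('bottle',[(340,289)],66),('cap',[(273,272)],12),('post',[(440,203)],12),('driver',[(310,170)],25)]:
    w=ray('top0',uv,z); print(n,w[:,:2].round().tolist(),loc(w).round().tolist())
cv2.imwrite('pics/z0.png',cv2.resize(im[170:310,190:390,::-1],None,fx=4,fy=4,interpolation=cv2.INTER_CUBIC))
```

```text
[ 2.82000e-01  9.60000e-01  6.74066e+02 -8.97740e+01] 73.65002
[2.82000e-01 9.59000e-01 3.94513e+02 1.30710e+01] 73.591644
[ 9.59000e-01 -2.83000e-01  4.39865e+02 -3.44225e+02] -16.45774
corners [ 586.69354 -387.60037] [ 301.34766 -303.30597] 297.53625
O [548.3579     9.530975] yd [0.28199264 0.9594166 ] yaw -0.28587037
[ 12  11  10  29 159] [351.23899371 230.18867925]
bar ((519.00341796875, -88.64958190917969), (16.7000732421875, 51.93635177612305), 88.09098815917969) [[  -0.47699297 -102.47381003]]
camtop rear-right etc [[587.0, 48.0], [566.0, -19.0], [514.0, -9.0], [531.0, 62.0]] [[26.0, 48.0], [25.0, -23.0], [-27.0, -28.0], [-31.0, 46.0]]
port [[606.0, 202.0]] [[1.0, 201.0]]
bottle [[411.0, -66.0]] [[-110.0, -111.0]]
cap [[444.0, 62.0]] [[-115.0, 21.0]]
post [[577.0, -284.0]] [[110.0, -274.0]]
driver [[648.0, -16.0]] [[102.0, 4.0]]
```

View pics/z0.png

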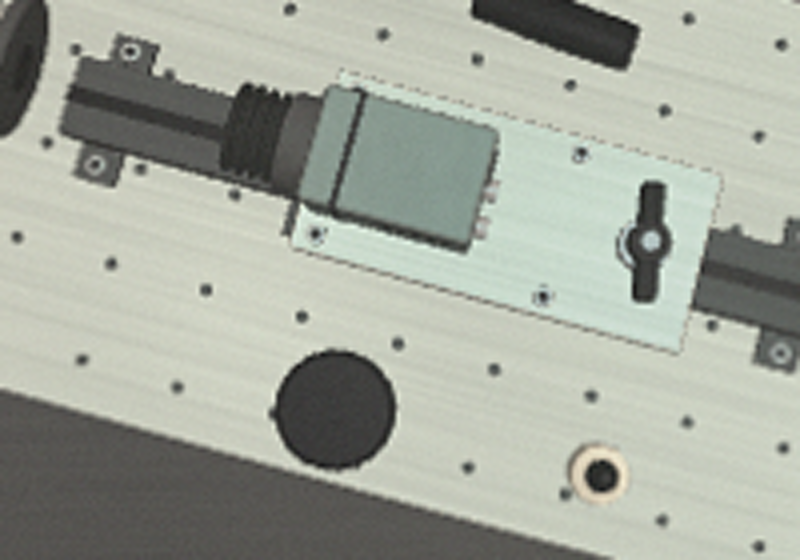

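The zoom shows the bar from (653,182) to (643,300), so the knob is at about 0.22 rad with a hub at its middle. I'll go above the knob now, half the way in this call.

```bash
python3 -m jog '[{"tx":0.18,"ty":-0.12},{"tx":0.36,"ty":-0.245},{"tx":0.54,"ty":-0.37},{"tx":0.714,"ty":-0.487},{"tx":0.714,"ty":-0.487}]' 
python3 -m jog '[{"tx":0.18,"ty":-0.12,"rz":0.04},{"tx":0.36,"ty":-0.245,"rz":0.08},{"tx":0.54,"ty":-0.37,"rz":0.12},{"tx":0.714,"ty":-0.487,"tz":0.1,"rz":0.161},{"tx":0.714,"ty":-0.487,"tz":0.2,"rz":0.161},{"tx":0.714,"ty":-0.487,"tz":0.2,"rz":0.161}]'
python3 - <<'E'
from h import *
snap('wrist','w1'); s=monitor.get_state(); print(s['eef_pos'],R.as_euler(q(s['tcp_rot']),'ZYX',degrees=True),s['joint_positions'],s['ft_force'])
c=np.load('pics/w1.npz')
# pixel of expected knob centre, z 88
p=c['Rc'].T@(np.array([519,-88.6,88])-c['p']); print(c['p'],cv2.projectPoints(p,np.zeros(3),np.zeros(3),c['K'],c['D'])[0])
E
```

```text
[ 262.31298981 -539.13034545  230.64687621] [ 2.59437147e+01 -8.25128273e-04 -1.79925268e+02] [-1.11797578e+00  3.14052756e-01 -4.78317260e-02  1.21021616e+00
  1.44237677e-05  1.57081362e+00] [ 0.1970024   0.37761762 -0.57964008]
[ 333.29631093 -506.71743605  374.44834853] [[[-101.63773138 -415.3005792 ]]]validation failed for argument at $[0]...
validation failed for argument at $[0]...
```

View pics/w1.png

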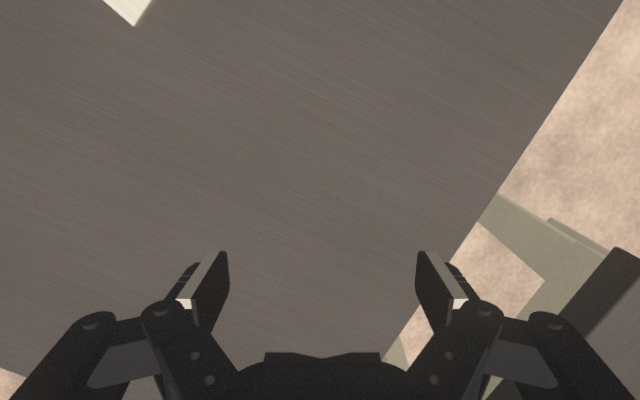

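The arm hasn't moved: this view shows only the table and the fingers, and both calls were refused. The rows probably need all six keys.

```bash
python3 -m jog '[{"tx":0.18,"ty":-0.12,"tz":0,"rx":0,"ry":0,"rz":0},{"tx":0.36,"ty":-0.245,"tz":0,"rx":0,"ry":0,"rz":0},{"tx":0.54,"ty":-0.37,"tz":0,"rx":0,"ry":0,"rz":0},{"tx":0.714,"ty":-0.487,"tz":0,"rx":0,"ry":0,"rz":0},{"tx":0.714,"ty":-0.487,"tz":0,"rx":0,"ry":0,"rz":0}]' && 
python3 -m jog '[{"tx":0.18,"ty":-0.12,"tz":0,"rx":0,"ry":0,"rz":0.04},{"tx":0.36,"ty":-0.245,"tz":0,"rx":0,"ry":0,"rz":0.08},{"tx":0.54,"ty":-0.37,"tz":0,"rx":0,"ry":0,"rz":0.12},{"tx":0.714,"ty":-0.487,"tz":0.1,"rx":0,"ry":0,"rz":0.161},{"tx":0.714,"ty":-0.487,"tz":0.1,"rx":0,"ry":0,"rz":0.161},{"tx":0.714,"ty":-0.487,"tz":0.1,"rx":0,"ry":0,"rz":0.161}]'
python3 - <<'E'
from h import *
snap('wrist','w2'); s=monitor.get_state(); print(s['t'],s['eef_pos'],R.as_euler(q(s['tcp_rot']),'ZYX',degrees=True),s['joint_positions'],s['ft_force'])
c=np.load('pics/w2.npz')
p=c['Rc'].T@(np.array([519,-88.6,88])-c['p']); print(c['p'],cv2.projectPoints(p,np.zeros(3),np.zeros(3),c['K'],c['D'])[0])
E
```

```text
t: 0.78
eef_pos: [392.4, -311.4, 231.2]
tcp_rot: [-0.0, 0.974, 0.227, 0.0]
ft_force: [0.1, 0.4, -0.7]
gripper_width: 85.1
gripper_force: 0.0
t: 1.52
eef_pos: [519.5, -89.5, 200.6]
tcp_rot: [0.0, 1.0, -0.026, -0.001]
ft_force: [-0.6, 0.2, 1.2]
gripper_width: 84.8
gripper_force: 0.0
1.575 [519.45976323 -90.34390397 201.19499634] [-3.01341237e+00  5.55206625e-02  1.79956302e+02] [-1.71649074e-01  1.92650519e-01 -2.73677304e-01  1.10534008e+00
 -8.72368409e-04  3.02253756e+00] [-0.41273978 -0.40535315 -0.20770838]
[598.50656952 -95.1600973  344.39638807] [[[318.63409503 187.5168503 ]]]
```

View pics/w2.png

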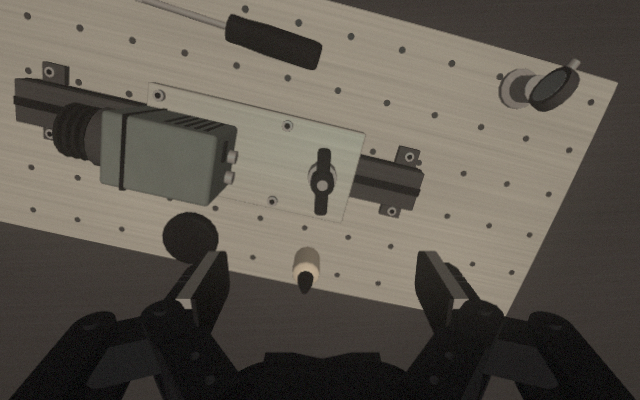

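The knob bar runs from (324,150) to (320,214), close to the predicted (319,187). The bottle stands at (306,270) and the lens post at (540,88), both clear. I'll refine the bar's centre and angle from this view.

Run:
```python
from h import *
g=np.load('pics/w2.npz')['im'].astype(int)
x0,y0=300,140; c=(g[y0:225,x0:345].max(2)<60).astype(np.uint8); n,lab,st,ce=cv2.connectedComponentsWithStats(c)
i=1+np.argmax(st[1:,4]); print(st[i]); ys,xs=np.nonzero(lab==i)
for r in (0,3,6,10,16,20,24,28,32,36,45,55,62): 
    k=xs[ys==r+st[i][1]]; print(r+st[i][1]+y0, (k.min()+x0,k.max()+x0) if len(k) else '')
w=ray('w2',np.c_[xs+x0,ys+y0],88); print(cv2.minAreaRect(w[:,:2].astype(np.float32)))
k=(w[:,0]>w[:,0].mean()+14); l=(w[:,0]<w[:,0].mean()-14); a,b=w[k].mean(0),w[l].mean(0); print(a,b,np.degrees(np.arctan2(*(a-b)[1::-1])))
print('tips mid',(w[:,0].max()+w[:,0].min())/2)
```

```text
[ 11   8  23  67 860]
148 (np.int64(322), np.int64(324))
151 (np.int64(319), np.int64(329))
154 (np.int64(318), np.int64(330))
158 (np.int64(318), np.int64(329))
164 (np.int64(317), np.int64(330))
168 (np.int64(317), np.int64(329))
172 (np.int64(314), np.int64(329))
176 (np.int64(312), np.int64(332))
180 (np.int64(311), np.int64(332))
184 (np.int64(311), np.int64(333))
193 (np.int64(315), np.int64(328))
203 (np.int64(315), np.int64(326))
210 (np.int64(315), np.int64(325))
((523.5512084960938, -91.59156799316406), (18.158321380615234, 56.53135299682617), 87.71478271484375)
[544.93127604 -93.9356324   88.        ] [503.24421553 -89.50640029  88.        ] -6.064897891337676
tips mid 523.5501263985761
```

```bash
python3 -m jog '[{"tx":0.008,"ty":0,"tz":0.15,"rx":0,"ry":0,"rz":0.011},{"tx":0.008,"ty":0,"tz":0.3,"rx":0,"ry":0,"rz":0.011},{"tx":0.008,"ty":0,"tz":0.4,"rx":0,"ry":0,"rz":0.011},{"tx":0.008,"ty":0,"tz":0.463,"rx":0,"ry":0,"rz":0.011},{"tx":0.008,"ty":0,"tz":0.463,"rx":0,"ry":0,"rz":0.011}]' 0.6 20
python3 -m jog '[{"tx":0,"ty":0,"tz":0,"rx":0,"ry":0,"rz":0},{"tx":0,"ty":0,"tz":0,"rx":0,"ry":0,"rz":0},{"tx":0,"ty":0,"tz":0,"rx":0,"ry":0,"rz":0},{"tx":0,"ty":0,"tz":0,"rx":0,"ry":0,"rz":0},{"tx":0,"ty":0,"tz":0,"rx":0,"ry":0,"rz":0},{"tx":0,"ty":0,"tz":0,"rx":0,"ry":0,"rz":0},{"tx":0,"ty":0,"tz":0,"rx":0,"ry":0,"rz":0},{"tx":0,"ty":0,"tz":0,"rx":0,"ry":0,"rz":0}]' 0 20
```

```text
t: 2.2
eef_pos: [520.7, -91.2, 61.8]
tcp_rot: [0.0, 0.999, -0.045, -0.001]
ft_force: [-0.5, 0.2, 1.1]
gripper_width: 51.4
gripper_force: 0.0
t: 3.2
eef_pos: [523.3, -89.9, 63.9]
tcp_rot: [0.001, 0.999, -0.044, 0.001]
ft_force: [-1.5, 0.7, 6.2]
gripper_width: 24.0
gripper_force: 19.6
```

The width of 24 mm suggests the tips are pinching the collar below the bar. I'll reopen, rise 9 mm and close again.

```bash
python3 -m jog '[{"tx":0,"ty":0,"tz":0,"rx":0,"ry":0,"rz":0},{"tx":0,"ty":0,"tz":0,"rx":0,"ry":0,"rz":0},{"tx":0,"ty":0,"tz":-0.03,"rx":0,"ry":0,"rz":0},{"tx":0,"ty":0,"tz":-0.03,"rx":0,"ry":0,"rz":0}]' 0.5 20
python3 -m jog '[{"tx":0,"ty":0,"tz":0,"rx":0,"ry":0,"rz":0},{"tx":0,"ty":0,"tz":0,"rx":0,"ry":0,"rz":0},{"tx":0,"ty":0,"tz":0,"rx":0,"ry":0,"rz":0},{"tx":0,"ty":0,"tz":0,"rx":0,"ry":0,"rz":0},{"tx":0,"ty":0,"tz":0,"rx":0,"ry":0,"rz":0},{"tx":0,"ty":0,"tz":0,"rx":0,"ry":0,"rz":0},{"tx":0,"ty":0,"tz":0,"rx":0,"ry":0,"rz":0}]' 0 20
```

```text
t: 3.7
eef_pos: [523.0, -89.6, 72.3]
tcp_rot: [0.0, 0.999, -0.044, 0.001]
ft_force: [-0.4, -0.5, 0.1]
gripper_width: 42.7
gripper_force: 0.0
t: 4.58
eef_pos: [522.2, -89.7, 71.4]
tcp_rot: [0.0, 0.999, -0.044, -0.0]
ft_force: [0.3, -1.7, 0.4]
gripper_width: 10.4
gripper_force: 23.5
```

Width 10.4 mm, so the bar itself is gripped. Turning anticlockwise 78°.

```bash
python3 -m jog '[{"tx":0,"ty":0,"tz":0,"rx":0,"ry":0,"rz":0},{"tx":0,"ty":0,"tz":0,"rx":0,"ry":0,"rz":0},{"tx":0,"ty":0,"tz":0,"rx":0,"ry":0,"rz":-0.03},{"tx":0,"ty":0,"tz":0,"rx":0,"ry":0,"rz":-0.06},{"tx":0,"ty":0,"tz":0,"rx":0,"ry":0,"rz":-0.09},{"tx":0,"ty":0,"tz":0,"rx":0,"ry":0,"rz":-0.12}]' - 80
python3 -m jog '[{"tx":0,"ty":0,"tz":0,"rx":0,"ry":0,"rz":-0.03},{"tx":0,"ty":0,"tz":0,"rx":0,"ry":0,"rz":-0.06},{"tx":0,"ty":0,"tz":0,"rx":0,"ry":0,"rz":-0.1},{"tx":0,"ty":0,"tz":0,"rx":0,"ry":0,"rz":-0.14},{"tx":0,"ty":0,"tz":0,"rx":0,"ry":0,"rz":-0.18},{"tx":0,"ty":0,"tz":0,"rx":0,"ry":0,"rz":-0.22},{"tx":0,"ty":0,"tz":0,"rx":0,"ry":0,"rz":-0.26},{"tx":0,"ty":0,"tz":0,"rx":0,"ry":0,"rz":-0.29},{"tx":0,"ty":0,"tz":0,"rx":0,"ry":0,"rz":-0.317},{"tx":0,"ty":0,"tz":0,"rx":0,"ry":0,"rz":-0.317},{"tx":0,"ty":0,"tz":0,"rx":0,"ry":0,"rz":-0.317}]'
python3 -c "
from h import *
s=monitor.get_state();print(s['ft_torque'],q(s['tcp_rot']).as_euler('ZYX',degrees=True)[0],s['joint_positions'])"
```

```text
t: 5.32
eef_pos: [522.2, -89.5, 71.5]
tcp_rot: [-0.0, 0.989, 0.145, -0.0]
ft_force: [-1.2, -1.7, 4.3]
gripper_width: 9.0
gripper_force: 81.0
t: 6.7
eef_pos: [521.7, -88.9, 71.4]
tcp_rot: [-0.001, 0.8, 0.599, -0.0]
ft_force: [-3.8, -0.2, 5.6]
gripper_width: 8.9
gripper_force: 81.2
[-0.1422563   0.78048853 -0.06670244] 73.66085874004496 [-1.69417442e-01  3.03976085e-01 -4.48617747e-01  8.19310016e-01
  1.04492833e-03  1.68654956e+00]
```

```bash
python3 -m jog '[{"tx":0,"ty":0,"tz":0,"rx":0,"ry":0,"rz":0},{"tx":0,"ty":0,"tz":0,"rx":0,"ry":0,"rz":0},{"tx":0,"ty":0,"tz":0,"rx":0,"ry":0,"rz":0},{"tx":0,"ty":0,"tz":-0.1,"rx":0,"ry":0,"rz":0},{"tx":-0.1,"ty":0,"tz":-0.25,"rx":0,"ry":0,"rz":0},{"tx":-0.1,"ty":0,"tz":-0.43,"rx":0,"ry":0,"rz":0},{"tx":-0.1,"ty":0,"tz":-0.43,"rx":0,"ry":0,"rz":0},{"tx":-0.1,"ty":0,"tz":-0.43,"rx":0,"ry":0,"rz":0}]' 1 60
python3 - <<'E'
from h import *
snap('wrist','w3'); s=monitor.get_state(); print(s['t'],s['eef_pos'],s['ft_force'],q(s['tcp_rot']).as_euler('ZYX',degrees=True)[0])
E
```

```text
t: 7.7
eef_pos: [513.8, -118.1, 200.0]
tcp_rot: [-0.0, 0.8, 0.599, 0.0]
ft_force: [-0.3, -0.8, -0.2]
gripper_width: 85.3
gripper_force: 0.0
7.75 [ 513.17951284 -117.96347044  199.26732923] [-0.61521623  0.36963322 -1.05377197] 73.65339521724172
```

View pics/w3.png

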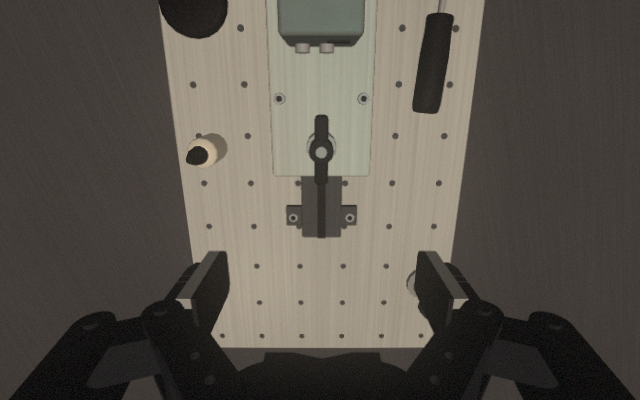

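The bar now lies along the rail, from (321,118) to (321,180), so the knob is at about 1.57 rad with the carriage unmoved. Next: forward 150 mm over the camera, then down.

```bash
python3 -m jog '[{"tx":0.15,"ty":0,"tz":0,"rx":0,"ry":0,"rz":0},{"tx":0.35,"ty":0,"tz":0,"rx":0,"ry":0,"rz":0},{"tx":0.5,"ty":0,"tz":0,"rx":0,"ry":0,"rz":0},{"tx":0.5,"ty":0,"tz":0.05,"rx":0,"ry":0,"rz":0},{"tx":0.5,"ty":0,"tz":0.18,"rx":0,"ry":0,"rz":0},{"tx":0.5,"ty":0,"tz":0.3,"rx":0,"ry":0,"rz":0},{"tx":0.5,"ty":0,"tz":0.4,"rx":0,"ry":0,"rz":0},{"tx":0.5,"ty":0,"tz":0.413,"rx":0,"ry":0,"rz":0},{"tx":0.5,"ty":0,"tz":0.413,"rx":0,"ry":0,"rz":0}]' 1 20
python3 -m jog '[{"tx":0,"ty":0,"tz":0,"rx":0,"ry":0,"rz":0},{"tx":0,"ty":0,"tz":0,"rx":0,"ry":0,"rz":0},{"tx":0,"ty":0,"tz":0,"rx":0,"ry":0,"rz":0},{"tx":0,"ty":0,"tz":0,"rx":0,"ry":0,"rz":0},{"tx":0,"ty":0,"tz":0,"rx":0,"ry":0,"rz":0},{"tx":0,"ty":0,"tz":0,"rx":0,"ry":0,"rz":0}]' 0 20
python3 - <<'E'
from h import *
snap('top','t4')
im=np.load('pics/t4.npz')['im'];cv2.imwrite('pics/z4.png',cv2.resize(im[130:300,150:390,::-1],None,fx=3,fy=3,interpolation=cv2.INTER_CUBIC))
E
```

```text
t: 8.88
eef_pos: [555.5, 25.1, 76.2]
tcp_rot: [-0.0, 0.801, 0.599, -0.001]
ft_force: [1.0, -0.2, 1.1]
gripper_width: 85.2
gripper_force: 0.0
t: 9.62
eef_pos: [555.4, 26.1, 77.7]
tcp_rot: [-0.001, 0.8, 0.599, 0.0]
ft_force: [-5.3, 0.5, 7.6]
gripper_width: 54.0
gripper_force: 25.8
```

View pics/z4.png

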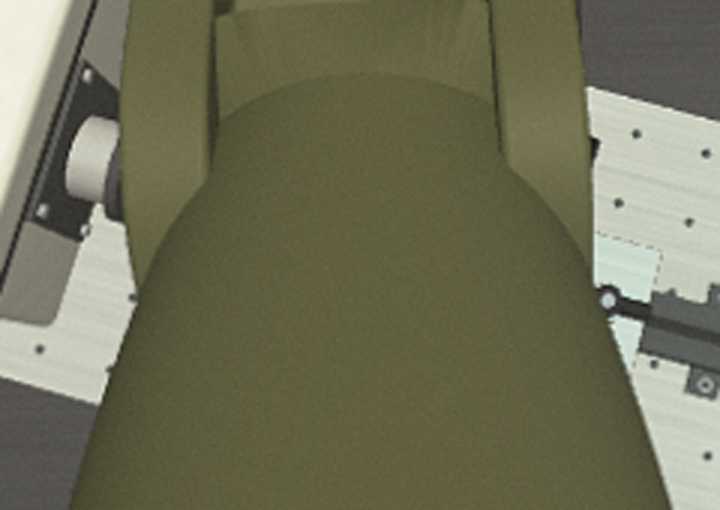

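The arm hides the camera in this view; the loosened handle is visible at (610,300) and the width of 54 mm confirms the grip. Sliding forward, starting 90 mm out of the expected ~102 mm.

```bash
python3 -m jog '[{"tx":0,"ty":0,"tz":0,"rx":0,"ry":0,"rz":0},{"tx":0.02,"ty":0,"tz":0,"rx":0,"ry":0,"rz":0},{"tx":0.05,"ty":0,"tz":0,"rx":0,"ry":0,"rz":0},{"tx":0.09,"ty":0,"tz":0,"rx":0,"ry":0,"rz":0},{"tx":0.13,"ty":0,"tz":0,"rx":0,"ry":0,"rz":0},{"tx":0.17,"ty":0,"tz":0,"rx":0,"ry":0,"rz":0},{"tx":0.21,"ty":0,"tz":0,"rx":0,"ry":0,"rz":0},{"tx":0.24,"ty":0,"tz":0,"rx":0,"ry":0,"rz":0},{"tx":0.26,"ty":0,"tz":0,"rx":0,"ry":0,"rz":0},{"tx":0.28,"ty":0,"tz":0,"rx":0,"ry":0,"rz":0},{"tx":0.29,"ty":0,"tz":0,"rx":0,"ry":0,"rz":0},{"tx":0.3,"ty":0,"tz":0,"rx":0,"ry":0,"rz":0},{"tx":0.3,"ty":0,"tz":0,"rx":0,"ry":0,"rz":0},{"tx":0.3,"ty":0,"tz":0,"rx":0,"ry":0,"rz":0}]' 0 50
python3 - <<'E'
from h import *
ax=np.array([.2816,.9595,0])
def r():
    F=[];P=[]
    for i in range(3):
        snap('top','t5'); s=monitor.get_state(); F.append(s['ft_force']);P.append(s['eef_pos'])
    F=np.mean(F,0);print(s['t'],'push',-F@ax,'F',F.round(1),'along',np.mean(P,0)@ax,s['gripper_width'])
r()
im=np.load('pics/t5.npz')['im'];cv2.imwrite('pics/z5.png',cv2.resize(im[130:300,150:390,::-1],None,fx=3,fy=3,interpolation=cv2.INTER_CUBIC))
E
```

```text
t: 11.42
eef_pos: [580.8, 112.7, 77.8]
tcp_rot: [-0.001, 0.8, 0.6, 0.0]
ft_force: [-4.6, 1.7, 6.7]
gripper_width: 53.3
gripper_force: 51.7
11.575 push -0.29795135425176605 F [-5.4  1.9  6.8] along 271.6889036324318 53.673356193312244
```

View pics/z5.png

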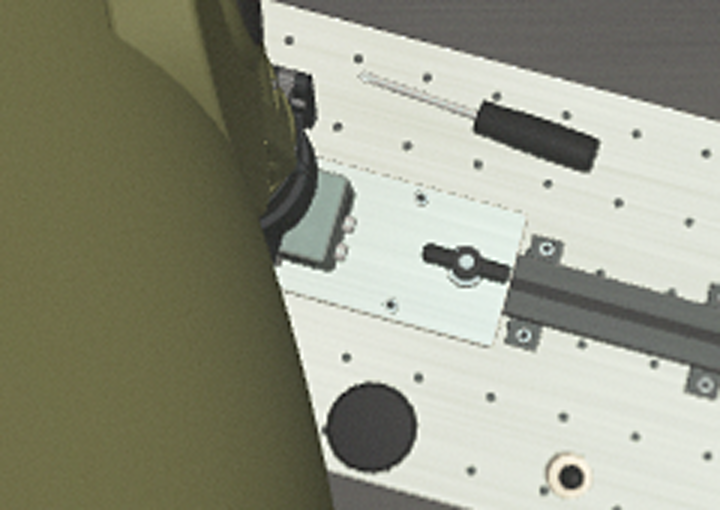

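The carriage followed with the handle still along the rail, (425,250)–(508,275), and the cap, bottle and driver have not moved. Closing the last gap in small steps.

```bash
cat > r.py <<'E'
from h import *
ax=np.array([.2816,.9595,0])
F=[];P=[]
for i in range(4):
    viewer.snapshot('top'); s=monitor.get_state(); F.append(s['ft_force']);P.append(s['eef_pos'])
F=np.mean(F,0);print('READ',round(s['t'],2),'push',round(-F@ax,2),'F',F.round(1),'along',(np.mean(P,0)@ax).round(2))
E
python3 -m jog '[{"tx":0.01,"ty":0,"tz":0,"rx":0,"ry":0,"rz":0},{"tx":0.02,"ty":0,"tz":0,"rx":0,"ry":0,"rz":0},{"tx":0.02,"ty":0,"tz":0,"rx":0,"ry":0,"rz":0},{"tx":0.02,"ty":0,"tz":0,"rx":0,"ry":0,"rz":0}]' >/dev/null; python3 r.py
python3 -m jog '[{"tx":0.005,"ty":0,"tz":0,"rx":0,"ry":0,"rz":0},{"tx":0.01,"ty":0,"tz":0,"rx":0,"ry":0,"rz":0},{"tx":0.01,"ty":0,"tz":0,"rx":0,"ry":0,"rz":0},{"tx":0.01,"ty":0,"tz":0,"rx":0,"ry":0,"rz":0}]'>/dev/null; python3 r.py
```

```text
READ 12.28 push 0.25 F [-4.9  1.2  6.6] along 277.63
READ 12.97 push 1.56 F [-5.4 -0.   7. ] along 280.41
```

```bash
python3 -m jog '[{"tx":0.005,"ty":0,"tz":0,"rx":0,"ry":0,"rz":0},{"tx":0.01,"ty":0,"tz":0,"rx":0,"ry":0,"rz":0},{"tx":0.01,"ty":0,"tz":0,"rx":0,"ry":0,"rz":0},{"tx":0.01,"ty":0,"tz":0,"rx":0,"ry":0,"rz":0}]'>/dev/null; python3 r.py
python3 -m jog '[{"tx":0.005,"ty":0,"tz":0,"rx":0,"ry":0,"rz":0},{"tx":0.007,"ty":0,"tz":0,"rx":0,"ry":0,"rz":0},{"tx":0.007,"ty":0,"tz":0,"rx":0,"ry":0,"rz":0},{"tx":0.007,"ty":0,"tz":0,"rx":0,"ry":0,"rz":0}]'>/dev/null; python3 r.py
```

```text
READ 13.68 push 1.42 F [-5.8  0.2  6.8] along 283.4
READ 14.38 push 3.9 F [-6.4 -2.2  7.4] along 284.82
```

```bash
python3 -m jog '[{"tx":0.004,"ty":0,"tz":0,"rx":0,"ry":0,"rz":0},{"tx":0.007,"ty":0,"tz":0,"rx":0,"ry":0,"rz":0},{"tx":0.007,"ty":0,"tz":0,"rx":0,"ry":0,"rz":0},{"tx":0.007,"ty":0,"tz":0,"rx":0,"ry":0,"rz":0}]'>/dev/null; python3 r.py
```

```text
READ 15.07 push 6.48 F [-6.6 -4.8  8.2] along 286.2
```

Contact started near 283.6 mm along the axis, and the slope of about 1.9 N/mm fits the bellows. The seal is at about 5 N, so it needs about 2.4 mm more.

```bash
python3 -m jog '[{"tx":0.004,"ty":0,"tz":0,"rx":0,"ry":0,"rz":0},{"tx":0.008,"ty":0,"tz":0,"rx":0,"ry":0,"rz":0},{"tx":0.011,"ty":0,"tz":0,"rx":0,"ry":0,"rz":0},{"tx":0.011,"ty":0,"tz":0,"rx":0,"ry":0,"rz":0},{"tx":0.011,"ty":0,"tz":0,"rx":0,"ry":0,"rz":0},{"tx":0.011,"ty":0,"tz":0,"rx":0,"ry":0,"rz":0},{"tx":0.011,"ty":0,"tz":0,"rx":0,"ry":0,"rz":0},{"tx":0.011,"ty":0,"tz":0,"rx":0,"ry":0,"rz":0}]'; python3 r.py
```

```text
t: 16.08
eef_pos: [585.4, 128.7, 77.8]
tcp_rot: [0.001, 0.801, 0.599, -0.002]
ft_force: [-6.7, -8.8, 10.4]
gripper_width: 53.8
gripper_force: 52.1
READ 16.27 push 10.35 F [-7.4 -8.6 10.2] along 288.33
```

```bash
python3 -m jog '[{"tx":0.001,"ty":0,"tz":0,"rx":0,"ry":0,"rz":0},{"tx":0.001,"ty":0,"tz":0,"rx":0,"ry":0,"rz":0},{"tx":0.001,"ty":0,"tz":0,"rx":0,"ry":0,"rz":0},{"tx":0.001,"ty":0,"tz":0,"rx":0,"ry":0,"rz":0},{"tx":0.001,"ty":0,"tz":0,"rx":0,"ry":0,"rz":0},{"tx":0.001,"ty":0,"tz":0,"rx":0,"ry":0,"rz":0},{"tx":0.001,"ty":0,"tz":0,"rx":0,"ry":0,"rz":0},{"tx":0.001,"ty":0,"tz":0,"rx":0,"ry":0,"rz":0}]'>/dev/null; python3 r.py; python3 -c "
from h import *
snap('scene','s6')"
```

```text
READ 17.48 push 11.5 F [-7.9 -9.7 10.4] along 288.36
```

View pics/s6.png

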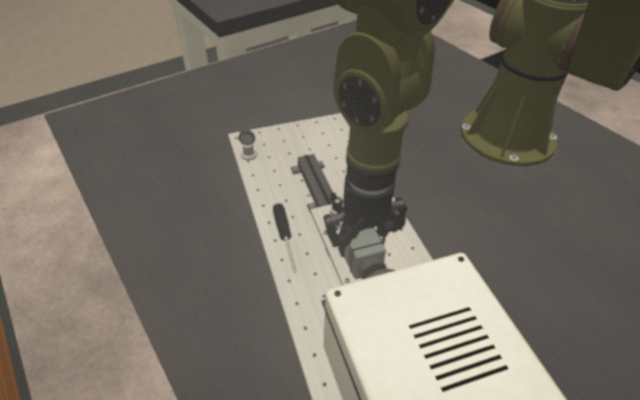

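The camera nose (375,270) is at the port, and the lens post (247,145) and driver (283,235) are where they started. The push reads a steady 11 N, about 10 N of it on the seal.

```bash
python3 -c "
from cell import sign_off
print(sign_off())"
```

```text
the job is handed in; nothing more can be done
None
```

I turned the T-handle about 1.35 rad anticlockwise (to about 1.57 rad) and left it loose, then slid the carriage to the port. The arm is holding the bellows there at an estimated 10 N, with the hand about 120 mm clear of the handle; the job is handed in, but no verdict came back.

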